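# Unplug the charger and hold in the bench timer's recessed reset

## Task

The timer in the bench power box has hung. First pull the plug-in charger up out of its socket and put it in the wooden tray; then take the pin punch (the long one with the thin straight pin) out of the punch stand, reach its pin down through the small round reset hole in the top of the power box and gently hold the recessed button fully in. Finish there, with the punch still gripped and the button held down, and leave everything else where it is.

Things in the scene. Friction and masses are not known exactly. Their poses are not given: they have to be found in the camera images.
- power_box: low grey bench power box screwed to the bench, case 100 (its x) x 280 (its y) x 60 mm high. Origin: centre of its underside, z up. On its level top: two flat-blade sockets centred at x -12, y -100 and -30 mm (its frame); at the +y end a timer with display, keys and the reset hole at x -22, y 95 mm. One socket holds the charger, the other the dust cap; this varies
- charger: white plug-in charger block without cord, 30 (its x) x 44 (its y) x 50 mm high, about 75 g, seated on the box top. Origin: centre of its underside. Two flat metal blades reach 18 mm below the origin, 12.7 mm apart along its y, 6.5 mm wide along x. Sprung contacts snap into holes in the blades: it takes about 8 to 18 N straight up to snap out, little after that, and is clear after 18 mm
- dust_cap: low black cap plugged into the other socket, 32 x 36 x 14 mm, to be left in place. Origin: centre of its underside
- tray: open wooden tray fixed to the bench, 160 (its x) x 200 (its y) x 34 mm high outside, walls and floor 6 mm. Origin: centre of its underside, z up. It stands to one side of the power box, the punch stand to the other; which side varies
- punch_stand: light-wood stand fixed to the bench, 56 (its x) x 194 (its y) x 74 mm high: an upper deck with three holes (top at 74 mm) over a lower deck, open at front and back so that the feet of the tools show. Three steel punches stand upright in it at y = -50, 0 and 50 mm in its frame, in varying order. Origin: centre of its underside
- pin_punch: steel pin punch upright in the stand, the longest of the three (150 mm, about 75 g): a straight pin 5 mm thick and 50 mm long at the bottom, above it a round body 11 mm thick and 100 mm long. Origin: centre of the pin's flat tip; z up its axis to the head at 150 mm. The tip stands 6 mm above the bench, the head at 156 mm; raised 70 mm, the tip clears the stand
- punch_tip (a point): centre of the flat tip of the pin punch's pin
- reset_hole (a point): centre of the mouth of the round reset hole, level with the power box's top, 60 mm above the bench: 10 mm diameter, going straight down, 8 mm thick wall, ringed by a pale printed circle 21 mm across. The button's face lies 22 mm below the mouth
- reset_button: the recessed reset button under the hole, 13 mm diameter; it cannot be reached by a finger. Origin: centre of its face, 22 mm below the hole's mouth when out
- reset_travel (a joint): how far the reset button is pressed: 0 = out, 0.005 m = fully in against its stop. The spring needs about 2 N to start and 5 N to be fully in
- centre_punch: centre punch in the punch stand: the shortest of the three (106 mm), thick body 11 mm, short cone at its foot; too thick for the reset hole; leave it in the stand. Origin: the point, z up
- nail_set: nail set in the punch stand: 125 mm long, 11 mm body tapering evenly over its lower 42 mm, with a square bright head; leave it in the stand. Origin: the tip, z up
- wooden_plane: a wooden hand plane 220 x 66 x 56 mm with its iron standing up to about 100 mm, lying along the back of the bench (bystander). Origin: centre of its underside
- glaze_jar: a brown round lidded pottery jar, 110 mm wide and 141 mm tall, at the back (bystander). Origin: centre of its underside
- glue_bottle: a yellow glue bottle, 60 mm wide and 170 mm tall, at the back (bystander). Origin: centre of its underside
- tape_measure: a yellow and black pocket tape measure 66 x 32 x 62 mm high standing on the bench behind the power box (bystander). Origin: centre of its underside
- sanding_block: a cork sanding block 110 x 65 x 35 mm lying on the bench (bystander). Origin: centre of its underside
- screwdriver: a wooden-handled screwdriver 190 mm long, lying on the bench in front of the power box, less than 35 mm high (bystander). Origin: under its middle
Things that resemble listed ones, but are neither listed nor needed, are in the scene too. Several things have the shape of the charger; the one meant has the colours described above.

How it is judged (in metres and radians):
On the way, in this order (a step that is already met when the one before it is completed fails the run):
1. the charger is out of its socket, resting in the tray and let go (x of charger in the frame of tray between -0.078 and 0.078 m and y of charger in the frame of tray between -0.098 and 0.098 m and z of charger in the frame of tray between 0 and 0.06 m and contact force between charger and tray above 0.1 N and linear speed of charger below 0.03 m/s and contact force between the fingers and charger below 0.1 N), for 0.2 s.
2. the pin punch is gripped and lifted out of the stand (z of punch_tip in the frame of punch_stand above 0.075 m and contact force between the fingers and pin_punch above 1 N), for 0.2 s.
At the end, for the whole second after the job is handed in: Gripped pin punch through the reset hole (tip within 6 mm of its axis, TCP below its head) presses the button 3.8 of 5 mm or more, over 1.5 N; charger at rest in the tray, let go; dust cap within 8 mm, other punches and bystanders within 30 mm of their starts (all of step 1 and value of joint reset_travel above 0.0038 m and contact force between pin_punch and reset_button above 1.5 N and horizontal distance between punch_tip and reset_hole below 0.006 m and contact force between the fingers and pin_punch above 1.5 N and z of the grasp point in the frame of pin_punch below 0.15 m and distance of dust_cap from where it was at the start of the episode below 0.008 m and distance of each of centre_punch, nail_set, wooden_plane, glaze_jar, glue_bottle, tape_measure, sanding_block, screwdriver from where it was at the start of the episode below 0.03 m); the arm keeps its last pose, push and grip.
It fails at once if the reset is pressed while the charger is still in its socket (value of joint reset_travel above 0.002 m and z of charger in the frame of power_box between 0.05 and 0.07 m).
It fails at once if the button is rammed (more than 40 N) (contact force between pin_punch and reset_button above 40 N).
It fails at once if the dust cap is pulled out (distance of dust_cap from where it was at the start of the episode above 0.01 m).
It fails at once if another punch or a bystander is disturbed (moved more than 40 mm) (distance of any of centre_punch, nail_set, wooden_plane, glaze_jar, glue_bottle, tape_measure, sanding_block, screwdriver from where it was at the start of the episode above 0.04 m).
It also fails if it takes over 67 s, if anything falls off the work surface, if the arm or the gripper's body presses on something with over 40 N, if the wrist force passes 120 N, or if a joint passes its speed limit or range.

## Robot

A 6-joint arm with a two-finger parallel gripper is mounted at the origin on the work surface. World frame = base frame: x ahead of the robot, y to its left, z up, the work surface at z = 0. Lengths are in mm, angles in rad, forces in N, time in s.
With the tool pointing down it reaches from about 350 to 775 mm from the base axis. Payload 7.3 kg.
Tool frame: the origin (TCP) lies between the finger pads, 19 mm behind the fingertips; this is the grasp point; z points along the fingers, y is the direction in which the jaws open and shut (so a half turn about z gives the same grasp; the last joint's range is limited). The gripper opens to 92 mm and grips with 3 to 60 N. Pads are 19 mm wide; open, the fingers measure 130 mm over their backs; the gripper's body (75 mm by 190 mm) begins 47 mm behind the grasp point.
Start: joints at [1.096, 0.342, 1.524, -0, 1.275, -0.146], TCP at [169.512, 496.899, 245.541] pointing down, gripper open.
Joint ranges: [-2.53, 2.53], [-0.77, 2.02], [0.04, 2.7], [-1, 4.14], [0.28, 2.66], [-3.11, 3.11]. Speed limits (rad/s): [2.57, 2.57, 3.14, 3.14, 3.14, 3.14].

## Interface

Orientations are given as [roll, pitch, yaw] about the fixed x, y, z axes, in that order (R = Rz(yaw) Ry(pitch) Rx(roll)).
In Python, from bench import robot, cams, job gives the robot as it stands.
- The arm moves only by the tool jog_arm, never from a script. Its arguments are lists of equal length, an entry for each row: "delta_pos": the shift along the tool's x, y, z in units of 0.075 m (1.0 is 0.075 m), a list of three; "turn": the turn, a rotation vector about the tool's x, y, z in units of 360 degrees (1.0 is 360 degrees), a list of three; "gripper": the opening, from -1 (shut) to 1 (fully open). In form: {"delta_pos": [[tx, ty, tz], ...], "turn": [[rx, ry, rz], ...], "gripper": [gripper, ...]}. A call has 1 to 5 rows; each row shifts and turns the commanded pose from where the row before left it, along the tool's axes as they then stand; what a row does not reach is not made up. A row lasts 1/10 s, in which the tool goes at most 50 mm and 8.59 degrees, less where a joint would pass 70% of its speed; a pose out of reach is approached as far as the arm can. A call with a number of a shift or a turn outside -1 to 1 is refused whole. A call with a gripper value outside its range is refused whole. The fingers move at their own pace and stop on an object; "force" is the grip in N (left out, the last holds). Time passes only in rows, so rows that do not move let the fingers close. It gives the time, the measured TCP pose, the force and the opening at its end, in the units of the state.
- robot.sense(): the state, without advancing time (a new reading comes with each control period).
- cams.camera(name): name is "scene" or "top" or "wrist"; returns (picture, depth): 384x512x3 uint8, blue, green, red; 384x512 float32, mm along the optical axis (not along the pixel's ray), 0 where there is no reading.
- cams.camera_info(name): a dict with "K" (3x3 intrinsics, pixels), "D" ([k1, k2, p1, p2, k3] as OpenCV has them; the pictures are not rectified), "R" (3x3) and "t" (3): a world point X has camera coordinates R X + t; the wrist camera has in their place "T_tool_cam" (4x4, takes a point from camera to tool coordinates, whose origin is the TCP and whose axes are the flange's). Camera axes: x right, y down, z forward; pixel columns grow to the right and rows downward; lengths in mm; the calibration is good to about 2 mm. A picture is of the moment at which its call begins: read the wrist's pose just before it. camera_info takes no time and is no camera call.
- job.close_job(): hands the job in, once; it reports no verdict.
The state is a dict: "time_s": time; "qpos": joint angles; "qd": joint speeds; "joint_torque": joint torques, N m; "ee_pos": TCP position; "tcp_rot": TCP orientation; "force": force on the tool from outside, world axes, zero at the start; "ft_torque": the same for the moment, N m; "gripper_width": finger opening in mm.
Only numpy, scipy, OpenCV 4.12 (cv2) and the standard library are available. Lean on these libraries where they do the work, as an engineer would, in place of code of your own. Each camera call takes 0.05 s, during which the arm holds its last target. There are 200 camera calls.

## Working session

There is one attempt and no reset: what is moved stays moved. The work goes in short steps, Python scripts to look and compute and a tool call to move; the robot and the scene stay as the last step left them, time stands still between calls to the robot, and variables do not carry over. Pictures are saved under pics/ and viewed, about 8 in all and at most 12, crops included, and the job is handed in when it is done.

Besides the shell and the picture viewer there is one more tool, called after "Request:" by a JSON object that holds its "name" and its "arguments". jog_arm: Moves the arm, as the interface text tells. Shifts and turns lie within -1 to 1; 1 stands for 0.075 m of shift or 360 degrees of turn. Its arguments: {"type":"object","properties":{"delta_pos":{"type":"array"},"turn":{"type":"array"},"gripper":{"type":"array"},"force":{"type":"number"}},"required":["delta_pos","turn","gripper"]}

```bash
ls; mkdir -p pics; cat > h.py <<'E'
import numpy as np, cv2
from bench import robot, cams, job
from scipy.spatial.transform import Rotation as Ro
def grab(name):
    s=robot.sense(); im,d=cams.camera(name); ci=cams.camera_info(name)
    K=np.array(ci["K"]);D=np.array(ci["D"],float)
    if name=="wrist":
        T=np.eye(4);T[:3,:3]=Ro.from_euler("xyz",s["tcp_rot"]).as_matrix();T[:3,3]=s["ee_pos"]
        C=T@np.array(ci["T_tool_cam"])
    else:
        C=np.eye(4);R=np.array(ci["R"]);C[:3,:3]=R.T;C[:3,3]=-R.T@np.array(ci["t"])
    np.savez(name+".npz",im=im,d=d,K=K,D=D,C=C)
    return im
def load(n): return np.load(n+".npz")
def cloud(n):
    z=load(n);h,w=z["d"].shape;uv=np.stack(np.meshgrid(np.arange(w),np.arange(h)),-1).reshape(-1,1,2).astype(float)
    p=cv2.undistortPoints(uv,z["K"],z["D"])[:,0]
    d=z["d"].reshape(-1,1);P=np.hstack([p*d,d])
    P=P@z["C"][:3,:3].T+z["C"][:3,3];P[d[:,0]==0]=np.nan
    return P.reshape(h,w,3)
def onplane(n,u,v,zp):
    z=load(n);p=cv2.undistortPoints(np.array([[[u,v]]],float),z["K"],z["D"])[0,0]
    r=z["C"][:3,:3]@np.array([p[0],p[1],1]);o=z["C"][:3,3]
    return o+r*(zp-o[2])/r[2]
def proj(n,X):
    z=load(n);R=z["C"][:3,:3].T;t=-R@z["C"][:3,3]
    return cv2.projectPoints(np.array(X,float).reshape(-1,1,3),cv2.Rodrigues(R)[0],t,z["K"],z["D"])[0][:,0]
E
python3 - <<'E'
from h import *
print(robot.sense())
a=grab("top");b=grab("scene")
cv2.imwrite("pics/top.png",cv2.resize(a,(800,600)));cv2.imwrite("pics/scene.png",cv2.resize(b,(800,600)))
for n in("top","scene"):print(n,load(n)["C"].round(2).tolist())
E
```

```text
pics
{'time_s': 0.0, 'qpos': array([ 1.09602929e+00,  3.42744035e-01,  1.52505324e+00, -4.34847342e-05,
        1.27538824e+00, -1.45974381e-01]), 'qd': array([ 0.00186017, -0.00153696,  0.00079027,  0.00060901, -0.00028982,
       -0.00130833]), 'joint_torque': array([ 1.36803224e-03, -4.31254506e+01, -2.44218206e+01,  7.18939933e-02,
        5.60230238e-02, -1.35536793e-04]), 'ee_pos': array([169.31916652, 496.53109307, 244.82123785]), 'tcp_rot': array([-3.14001068e+00, -1.90553837e-04,  2.81281254e+00]), 'force': array([ 0.02667744, -0.11375199,  0.10905624]), 'ft_torque': array([0.00152882, 0.02809325, 0.02139143]), 'gripper_width': 92.16567518454262}
top [[-0.01, -0.99, 0.16, 381.63], [-1.0, 0.01, 0.01, -2.19], [-0.01, -0.16, -0.99, 1224.13], [0.0, 0.0, 0.0, 1.0]]
scene [[-0.24, 0.76, -0.6, 1153.62], [0.97, 0.19, -0.16, 173.55], [-0.01, -0.62, -0.78, 853.59], [0.0, 0.0, 0.0, 1.0]]
```

View pics/top.png

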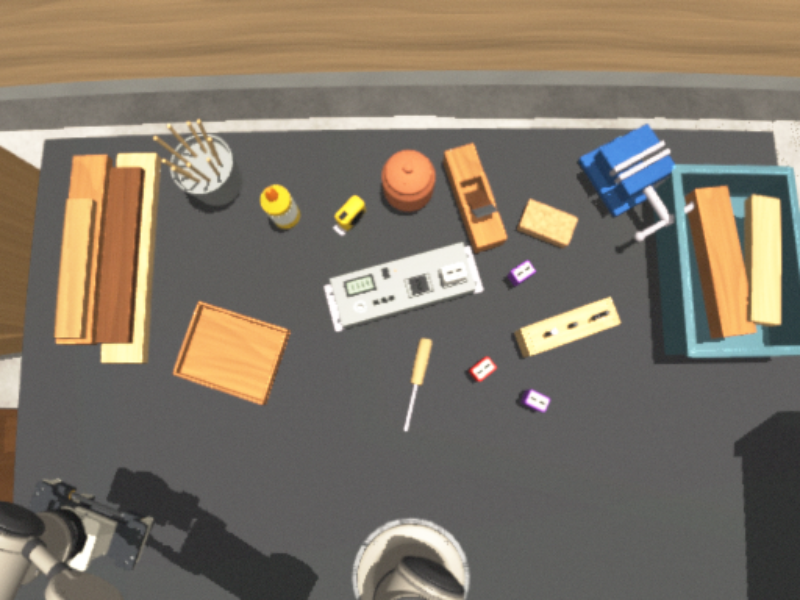

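View pics/scene.png

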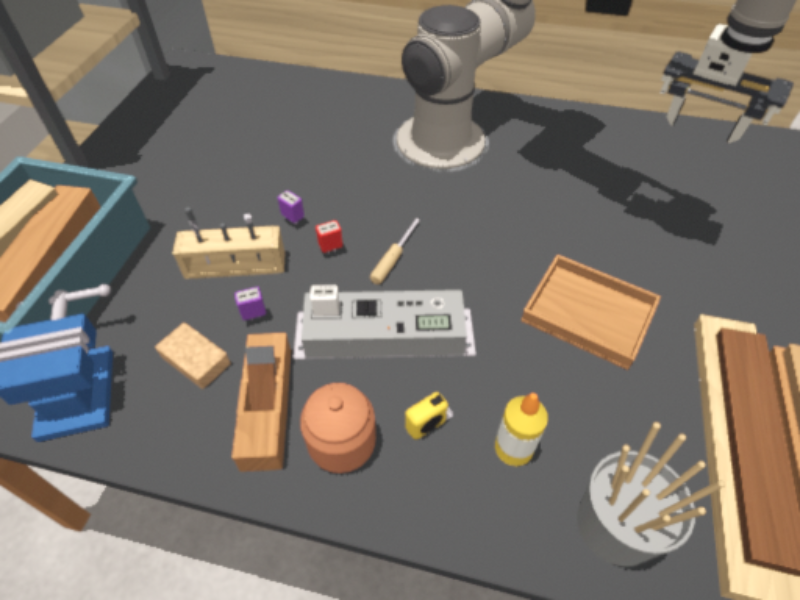

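The scene shows the box at about (403,285) in the 800-px top view, timer end to the left. The white charger is at (453,272) and the dust cap at (418,285). Charger lookalikes are purple at (521,273), red at (483,369) and purple at (537,400). The punch stand is at (568,326) and the tray at (232,353). The white one seated on the box fits the description. Next I'll measure.

```bash
python3 - <<'E'
from h import *
for n in("top","scene"):
    P=cloud(n)
    def reg(name,xr,yr,zr,mode="rect"):
        m=(P[...,0]>xr[0])&(P[...,0]<xr[1])&(P[...,1]>yr[0])&(P[...,1]<yr[1])&(P[...,2]>zr[0])&(P[...,2]<zr[1])
        q=P[m]
        if len(q)<5: print(n,name,len(q));return
        r=cv2.minAreaRect(q[:,:2].astype(np.float32))
        print(n,name,len(q),"c",np.round(r[0],1),"sz",np.round(r[1],1),"ang",round(r[2],1),"z",np.percentile(q[:,2],[5,50,95]).round(1))
    if n=="top":
        for nm,u,v,z in[("charger",453,272,110),("cap",418,285,74),("hole",361,309,60),("boxc",403,285,60),("tray",232,353,34),("stand",568,326,74)]:
            print(nm,onplane(n,u*.64,v*.64,z).round(1))
    c=onplane("top",403*.64,285*.64,60)
    reg("box",(c[0]-90,c[0]+90),(c[1]-150,c[1]+150),(54,66))
    c=onplane("top",453*.64,272*.64,110)
    reg("charger",(c[0]-50,c[0]+50),(c[1]-50,c[1]+50),(100,120))
    c=onplane("top",232*.64,353*.64,34)
    reg("tray",(c[0]-130,c[0]+130),(c[1]-130,c[1]+130),(20,40))
    c=onplane("top",568*.64,326*.64,74)
    reg("stand",(c[0]-70,c[0]+70),(c[1]-110,c[1]+110),(66,80))
    reg("tools",(c[0]-70,c[0]+70),(c[1]-110,c[1]+110),(90,170))
t=load("top")["im"];s=load("scene")["im"]
def cr(im,u,v,w,h,k):return cv2.resize(im[v:v+h,u:u+w],None,fx=k,fy=k,interpolation=cv2.INTER_CUBIC)
A=cr(s,100,110,200,120,4)
cv2.imwrite("pics/crop1.png",A)
E
```

```text
charger [598.1 -88.  110. ]
cap [579.3 -20.6  74. ]
hole [533.7  93.7  60. ]
boxc [581.9   9.4  60. ]
tray [447.8 360.1  34. ]
stand [ 495.  -316.5   74. ]
top box 2490 c [589.7  -1.2] sz [101.4 307.3] ang 15.2 z [56.5 60.3 64. ]
top charger 145 c [601.  -87.8] sz [30.5 44.1] ang 14.3 z [105.6 110.  113.5]
top tray 523 c [451.7 367.1] sz [203.8 159.7] ang 72.2 z [21.9 32.7 36.9]
top stand 1052 c [ 495.9 -320.7] sz [ 57.2 195.5] ang 18.8 z [70.6 74.1 77.6]
top tools 77 c [ 495.8 -319.7] sz [ 11.1 109.5] ang 18.6 z [ 92.9 125.  156.6]
scene box 2808 c [590.5  -1.5] sz [105.4 306.9] ang 15.3 z [57.1 60.  62.8]
scene charger 181 c [601.9 -88.5] sz [33.1 42.6] ang 17.3 z [102.5 109.5 112.1]
scene tray 874 c [454.4 366.6] sz [200.2 166.2] ang 72.3 z [21.3 31.1 35.5]
scene stand 941 c [ 497.7 -320.7] sz [ 59.9 196.3] ang 18.6 z [69.3 73.5 76.4]
scene tools 151 c [ 498.5 -319.9] sz [ 12.4 112. ] ang 18.7 z [ 92.9 114.2 153.6]
```

View pics/crop1.png

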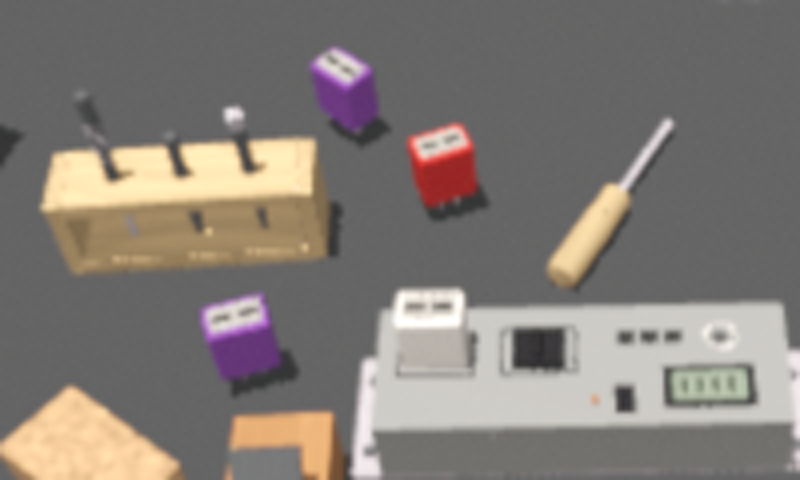

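The close crop shows the white charger on the box's -y socket, the black cap beside it, and the reset ring at the far end. The pin punch is the tallest tool, leftmost in the scene view (stand -y end). Next I plan the hover over the charger.

```bash
cat >> h.py <<'E'
def plan(target,yawdeg=None,step=45,turn=8.4,start=None):
    s=robot.sense();p=np.array(start if start is not None else s["ee_pos"],float);R=Ro.from_euler("xyz",s["tcp_rot"])
    y0=np.degrees(s["tcp_rot"][2]);dy=0 if yawdeg is None else (yawdeg-y0+180)%360-180
    d=np.array(target,float)-p
    n=max(int(np.ceil(np.linalg.norm(d)/step)),int(np.ceil(abs(dy)/turn)),1)
    Rg=Ro.from_euler("xyz",[np.pi,0,np.radians(y0+dy)])
    rv=(R.inv()*Rg).as_rotvec()
    P=[];T=[]
    for i in range(n):
        Ri=R*Ro.from_rotvec(rv*i/n)
        P.append((Ri.inv().apply(d/n)/75).round(3).tolist());T.append((rv/n/(2*np.pi)).round(4).tolist())
    for i in range(0,n,5): print("delta_pos",P[i:i+5],"turn",T[i:i+5])
E
python3 - <<'E'
from h import *
print(np.array(cams.camera_info("wrist")["T_tool_cam"]).round(2).tolist(),np.array(cams.camera_info("wrist")["K"]).round(0).tolist())
plan([601,-88,245],105.2)
E
```

```text
[[-0.0, -0.96, -0.29, 80.09], [1.0, -0.0, -0.0, 1.13], [0.0, -0.29, 0.96, -138.92], [0.0, 0.0, 0.0, 1.0]] [[330.0, 0.0, 256.0], [0.0, 330.0, 189.0], [0.0, 0.0, 1.0]]
delta_pos [[-0.468, -0.325, 0.0], [-0.486, -0.297, 0.0], [-0.503, -0.269, 0.0], [-0.517, -0.239, 0.0], [-0.53, -0.209, 0.0]] turn [[-0.0, 0.0, 0.0091], [-0.0, 0.0, 0.0091], [-0.0, 0.0, 0.0091], [-0.0, 0.0, 0.0091], [-0.0, 0.0, 0.0091]]
delta_pos [[-0.541, -0.179, 0.0], [-0.551, -0.147, 0.0], [-0.558, -0.115, 0.0], [-0.564, -0.083, 0.0], [-0.568, -0.051, 0.0]] turn [[-0.0, 0.0, 0.0091], [-0.0, 0.0, 0.0091], [-0.0, 0.0, 0.0091], [-0.0, 0.0, 0.0091], [-0.0, 0.0, 0.0091]]
delta_pos [[-0.57, -0.018, 0.0], [-0.57, 0.015, -0.0], [-0.568, 0.048, -0.0], [-0.564, 0.08, -0.0], [-0.559, 0.112, -0.0]] turn [[-0.0, 0.0, 0.0091], [-0.0, 0.0, 0.0091], [-0.0, 0.0, 0.0091], [-0.0, 0.0, 0.0091], [-0.0, 0.0, 0.0091]]
delta_pos [[-0.551, 0.144, -0.0], [-0.542, 0.176, -0.0]] turn [[-0.0, 0.0, 0.0091], [-0.0, 0.0, 0.0091]]
```

Request:
{"name": "jog_arm", "arguments": {"delta_pos": [[-0.47,-0.325,0],[-0.486,-0.297,0],[-0.503,-0.269,0],[-0.517,-0.239,0],[-0.53,-0.209,0]], "turn": [[0,0,0.0091],[0,0,0.0091],[0,0,0.0091],[0,0,0.0091],[0,0,0.0091]], "gripper": [1,1,1,1,1]}}

```text
time_s: 0.6
ee_pos: [297.2, 323.5, 245.3]
tcp_rot: [-3.141, -0.0, 2.525]
force: [1.1, 0.1, 0.7]
gripper_width: 91.9
```

Request:
{"name": "jog_arm", "arguments": {"delta_pos": [[-0.541,-0.179,0],[-0.551,-0.147,0],[-0.558,-0.115,0],[-0.564,-0.083,0],[-0.568,-0.051,0]], "turn": [[0,0,0.0091],[0,0,0.0091],[0,0,0.0091],[0,0,0.0091],[0,0,0.0091]], "gripper": [1,1,1,1,1]}}

```text
time_s: 1.1
ee_pos: [424.6, 151.7, 245.4]
tcp_rot: [-3.141, -0.0, 2.239]
force: [0.4, 1.1, -0.2]
gripper_width: 91.9
```

Request:
{"name": "jog_arm", "arguments": {"delta_pos": [[-0.57,-0.018,0],[-0.57,0.015,0],[-0.568,0.048,0],[-0.564,0.08,0],[-0.559,0.112,0]], "turn": [[0,0,0.0091],[0,0,0.0091],[0,0,0.0091],[0,0,0.0091],[0,0,0.0091]], "gripper": [1,1,1,1,1]}}

```text
time_s: 1.6
ee_pos: [552.2, -19.9, 245.1]
tcp_rot: [-3.141, -0.001, 1.953]
force: [-0.1, 0.2, 0.4]
gripper_width: 91.6
```

Request:
{"name": "jog_arm", "arguments": {"delta_pos": [[-0.551,0.144,0],[-0.542,0.176,0],[0,0,0],[0,0,0]], "turn": [[0,0,0.0091],[0,0,0.0091],[0,0,0],[0,0,0]], "gripper": [1,1,1,1]}}

```text
time_s: 2.0
ee_pos: [602.3, -87.3, 244.3]
tcp_rot: [-3.14, -0.001, 1.84]
force: [-0.4, -0.6, 0.2]
gripper_width: 91.7
```

```bash
python3 - <<'E'
from h import *
s=robot.sense();print(s["ee_pos"],np.degrees(s["tcp_rot"]),s["time_s"],s["force"])
a=grab("wrist");cv2.imwrite("pics/w1.png",a)
P=cloud("wrist")
def reg(name,m):
    m=cv2.morphologyEx(m.astype(np.uint8),cv2.MORPH_OPEN,np.ones((5,5)))
    k,l,st,_=cv2.connectedComponentsWithStats(m)
    for i in range(1,k):
        if st[i,4]>400:
            q=P[l==i];r=cv2.minAreaRect(q[:,:2].astype(np.float32))
            print(name,len(q),np.round(r[0],1),np.round(r[1],1),round(r[2],1),"z",np.median(q[:,2]).round(1),"px",st[i,:4])
reg("ch",(P[...,2]>104)&(P[...,2]<116)); reg("box",(P[...,2]>55)&(P[...,2]<65)); reg("cap",(P[...,2]>69)&(P[...,2]<79))
E
```

```text
[602.3190855  -87.27943246 244.32266212] [-1.79898328e+02 -8.59365642e-02  1.05403674e+02] 2.0 [-0.40858953 -0.62284038  0.22124435]
ch 2398 [785.7 -10.5] [51.2 92.8] 26.4 z 111.2 px [454  99  58 104]
ch 1658 [601.2 -86.9] [29.4 43.1] 14.4 z 109.8 px [238 159  35  49]
box 18421 [597.5 -28.1] [100.6 197.2] 15.2 z 59.8 px [213   0 112 209]
box 1041 [753.  111.5] [29.9 36.8] 46.7 z 60.9 px [450   0  42  34]
```

View pics/w1.png

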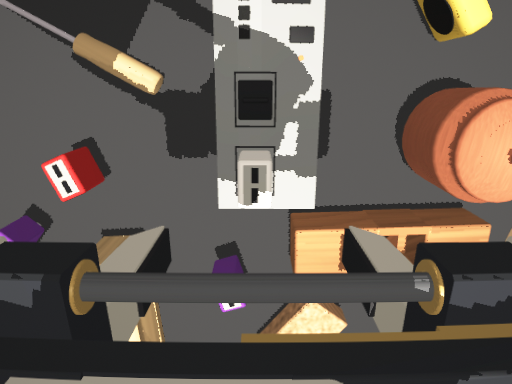

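The wrist view shows the white charger at (255,178), the cap at (255,97), and the plane's edge beyond the box end at row 210, clear of the fingers. The depth fit gives 29x43 mm with its top at 110, as expected. Now I descend and grip.

Request:
{"name": "jog_arm", "arguments": {"delta_pos": [[0.009,-0.013,0.5],[0,0,0.5],[0,0,0.5],[0,0,0.4],[0,0,0.153]], "turn": [[0,0,0],[0,0,0],[0,0,0],[0,0,0],[0,0,0]], "gripper": [1,1,1,1,1]}}

```text
time_s: 2.55
ee_pos: [599.2, -84.4, 88.9]
tcp_rot: [-3.137, -0.003, 1.843]
force: [-1.0, 0.2, 0.3]
gripper_width: 91.6
```

Request:
{"name": "jog_arm", "arguments": {"delta_pos": [[0,0,0],[0,0,0],[0,0,0],[0,0,0],[0,0,0]], "turn": [[0,0,0],[0,0,0],[0,0,0],[0,0,0],[0,0,0]], "gripper": [0,-0.2,-0.5,-1,-1], "force": 50}}

```text
time_s: 3.05
ee_pos: [601.9, -86.4, 92.6]
tcp_rot: [3.14, 0.001, 1.841]
force: [-0.5, -0.0, 0.5]
gripper_width: 56.4
```

Request:
{"name": "jog_arm", "arguments": {"delta_pos": [[0,0,0],[0,0,0],[0,0,0]], "turn": [[0,0,0],[0,0,0],[0,0,0]], "gripper": [-1,-1,-1]}}

```text
time_s: 3.35
ee_pos: [601.4, -86.4, 91.5]
tcp_rot: [-3.142, -0.0, 1.841]
force: [-0.9, -1.1, 1.4]
gripper_width: 32.2
```

Request:
{"name": "jog_arm", "arguments": {"delta_pos": [[0,0,0],[0,0,0],[0,0,0]], "turn": [[0,0,0],[0,0,0],[0,0,0]], "gripper": [-1,-1,-1]}}

```text
time_s: 3.65
ee_pos: [601.1, -86.4, 91.5]
tcp_rot: [-3.141, -0.0, 1.841]
force: [-3.4, -0.9, 2.7]
gripper_width: 29.9
```

Request:
{"name": "jog_arm", "arguments": {"delta_pos": [[0,0,-0.04],[0,0,-0.04],[0,0,-0.04],[0,0,-0.04],[0,0,-0.04]], "turn": [[0,0,0],[0,0,0],[0,0,0],[0,0,0],[0,0,0]], "gripper": [-1,-1,-1,-1,-1]}}

```text
time_s: 4.15
ee_pos: [601.1, -86.2, 106.8]
tcp_rot: [-3.141, -0.0, 1.841]
force: [-2.6, -0.5, -1.7]
gripper_width: 29.8
```

Request:
{"name": "jog_arm", "arguments": {"delta_pos": [[0,0,-0.1],[0,0,-0.1],[0,0,-0.2],[0,0,-0.4],[0,0,-0.5]], "turn": [[0,0,0],[0,0,0],[0,0,0],[0,0,0],[0,0,0]], "gripper": [-1,-1,-1,-1,-1]}}

```text
time_s: 4.65
ee_pos: [601.4, -86.1, 204.9]
tcp_rot: [-3.141, -0.001, 1.841]
force: [0.4, 0.0, -0.9]
gripper_width: 29.8
```

```bash
python3 - <<'E'
from h import *
s=robot.sense();print(s["ee_pos"],s["force"],s["gripper_width"])
b=grab("scene");grab("wrist")
cv2.imwrite("pics/s2.png",cv2.resize(b[110:280,120:400],None,fx=2.8,fy=2.8))
plan([452,366,190],None)
E
```

```text
[601.378376   -86.09521459 204.93234059] [ 0.3623952   0.00457769 -0.9187868 ] 29.844201913439747
delta_pos [[0.579, -0.032, 0.021], [0.579, -0.032, 0.022], [0.579, -0.032, 0.022], [0.579, -0.032, 0.023], [0.579, -0.032, 0.023]] turn [[0.0002, 0.0001, 0.0], [0.0002, 0.0001, 0.0], [0.0002, 0.0001, 0.0], [0.0002, 0.0001, 0.0], [0.0002, 0.0001, 0.0]]
delta_pos [[0.579, -0.032, 0.023], [0.579, -0.032, 0.024], [0.579, -0.032, 0.024], [0.579, -0.032, 0.024], [0.579, -0.032, 0.025]] turn [[0.0002, 0.0001, 0.0], [0.0002, 0.0001, 0.0], [0.0002, 0.0001, 0.0], [0.0002, 0.0001, 0.0], [0.0002, 0.0001, 0.0]]
delta_pos [[0.579, -0.032, 0.025]] turn [[0.0002, 0.0001, 0.0]]
```

View pics/s2.png

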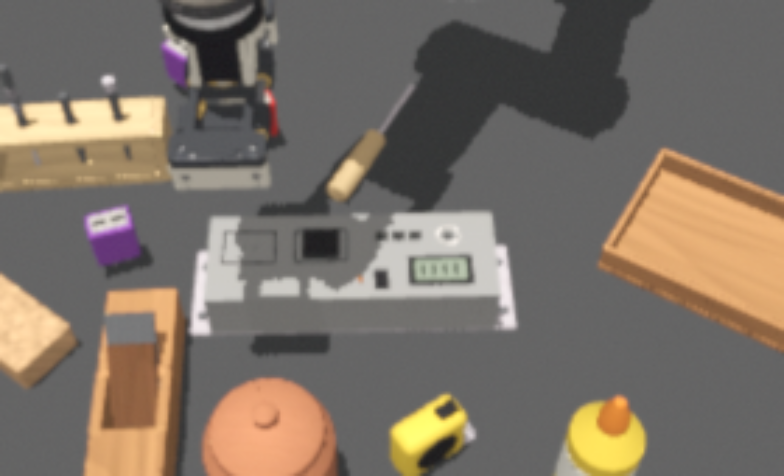

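The socket is empty, the cap is in place and the gripper (width 29.8) holds the charger. I'll carry it to the tray and look at the reset hole on the way.

Request:
{"name": "jog_arm", "arguments": {"delta_pos": [[0.579,-0.032,0.02],[0.579,-0.032,0.02],[0.579,-0.032,0.02],[0,0,0],[0,0,0]], "turn": [[0,0,0],[0,0,0],[0,0,0],[0,0,0],[0,0,0]], "gripper": [-1,-1,-1,-1,-1]}}

```text
time_s: 5.25
ee_pos: [560.1, 38.1, 200.2]
tcp_rot: [3.14, 0.001, 1.843]
force: [-0.3, -0.7, -0.7]
gripper_width: 29.8
```

```bash
python3 - <<'E'
from h import *
s=robot.sense();print(s["ee_pos"],s["force"],s["gripper_width"])
grab("wrist");z=load("wrist");P=cloud("wrist")
m=((P[...,2]>56)&(P[...,2]<64)).astype(np.uint8)
k,l,st,_=cv2.connectedComponentsWithStats(m);i=1+np.argmax(st[1:,4]);q=P[l==i]
r=cv2.minAreaRect(q[:,:2].astype(np.float32));print("box",r,np.median(q[:,2]))
c=proj("wrist",[538,96,60])[0];print(c)
u,v=int(c[0]),int(c[1]);w=40
cv2.imwrite("pics/w2.png",cv2.resize(z["im"][max(v-w,0):v+w,max(u-w,0):u+w],None,fx=7,fy=7,interpolation=cv2.INTER_CUBIC)); print(max(u-w,0),max(v-w,0))
plan([452,366,190],None)
E
```

```text
[560.07346835  38.10622212 200.16685497] [-0.33490844 -0.74442391 -0.71300521] 29.80181885989015
box ((571.3743286132812, 67.1317138671875), (100.25538635253906, 166.35044860839844), 15.046966552734375) 59.97747380700244
[248.43888369 111.21512222]
208 71
delta_pos [[0.576, -0.028, 0.016], [0.576, -0.028, 0.016], [0.576, -0.027, 0.016], [0.576, -0.027, 0.016], [0.576, -0.027, 0.016]] turn [[0.0, 0.0, 0.0], [0.0, 0.0, 0.0], [0.0, 0.0, 0.0], [0.0, 0.0, 0.0], [0.0, 0.0, 0.0]]
delta_pos [[0.576, -0.027, 0.017], [0.576, -0.027, 0.017], [0.576, -0.027, 0.017]] turn [[0.0, 0.0, 0.0], [0.0, 0.0, 0.0], [0.0, 0.0, 0.0]]
```

View pics/w2.png

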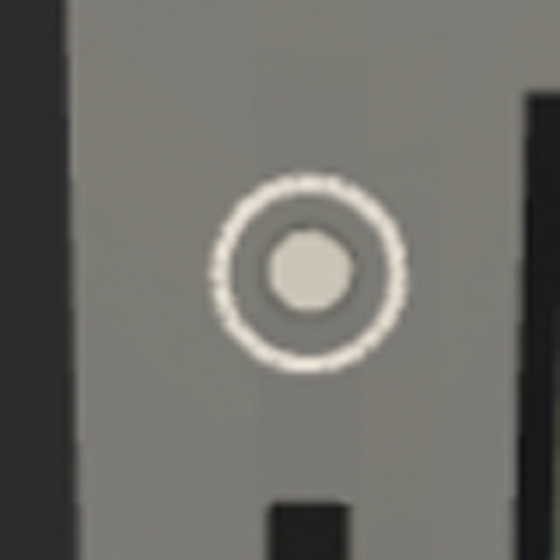

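Request:
{"name": "jog_arm", "arguments": {"delta_pos": [[0.576,-0.027,0.016],[0.576,-0.027,0.016],[0.576,-0.027,0.016],[0.576,-0.027,0.016],[0.576,-0.027,0.016]], "turn": [[0,0,0],[0,0,0],[0,0,0],[0,0,0],[0,0,0]], "gripper": [-1,-1,-1,-1,-1]}}

```text
time_s: 5.8
ee_pos: [493.1, 243.0, 193.7]
tcp_rot: [3.14, 0.0, 1.838]
force: [1.2, -1.6, -1.0]
gripper_width: 29.7
```

Request:
{"name": "jog_arm", "arguments": {"delta_pos": [[0.576,-0.027,0.016],[0.576,-0.027,0.016],[0.576,-0.027,0.016],[0,0,0.5],[0,0,0.5]], "turn": [[0,0,0],[0,0,0],[0,0,0],[0,0,0],[0,0,0]], "gripper": [-1,-1,-1,-1,-1]}}

```text
time_s: 6.3
ee_pos: [453.5, 367.1, 115.0]
tcp_rot: [3.137, -0.001, 1.842]
force: [1.1, -0.7, -1.2]
gripper_width: 30.1
```

Request:
{"name": "jog_arm", "arguments": {"delta_pos": [[0,0,0.4],[0,0,0.2],[0,0,0.06],[0,0,0],[0,0,0]], "turn": [[0,0,0],[0,0,0],[0,0,0],[0,0,0],[0,0,0]], "gripper": [-1,-1,-1,-1,-1]}}

```text
time_s: 6.8
ee_pos: [453.3, 366.0, 66.5]
tcp_rot: [3.139, -0.001, 1.84]
force: [0.0, 0.1, 0.0]
gripper_width: 29.8
```

```bash
python3 - <<'E'
from h import *
print("hole",onplane("wrist",251.6,109.4,60))
P=cloud("scene");
grab("wrist");P=cloud("wrist");q=P[(abs(P[...,0]-452)<60)&(abs(P[...,1]-366)<40)]
print(np.nanpercentile(q[:,2],[5,50]),robot.sense()["ee_pos"])
E
```

```text
hole [540.12825443  98.11993678  60.        ]
[  5.35181651 136.42655418] [453.20689426 366.19412151  66.74620347]
```

The ring sighting gives the hole at (540.1, 98.1) and the box-edge geometry gives (540.2, 98.3), so they agree. Now I lower gently to contact.

Request:
{"name": "jog_arm", "arguments": {"delta_pos": [[0,0,0.06],[0,0,0.04],[0,0,0.02],[0,0,0.02],[0,0,0]], "turn": [[0,0,0],[0,0,0],[0,0,0],[0,0,0],[0,0,0]], "gripper": [-1,-1,-1,-1,-1]}}

```text
time_s: 7.35
ee_pos: [452.0, 366.1, 55.4]
tcp_rot: [3.141, -0.0, 1.841]
force: [-1.4, 0.4, 3.4]
gripper_width: 29.7
```

Request:
{"name": "jog_arm", "arguments": {"delta_pos": [[0,0,0],[0,0,0],[0,0,0],[0,0,0],[0,0,0]], "turn": [[0,0,0],[0,0,0],[0,0,0],[0,0,0],[0,0,0]], "gripper": [-0.3,-0.2,0,0.2,0.3]}}

```text
time_s: 7.85
ee_pos: [452.0, 366.1, 54.9]
tcp_rot: [3.142, -0.0, 1.841]
force: [-0.1, 0.5, 0.5]
gripper_width: 55.9
```

Request:
{"name": "jog_arm", "arguments": {"delta_pos": [[0,0,0],[0,0,0],[0,0,-0.3],[0,0,-0.6],[0,0,-0.6]], "turn": [[0,0,0],[0,0,0],[0,0,0],[0,0,0],[0,0,0]], "gripper": [0.3,0.3,0.3,0.3,0.3]}}

```text
time_s: 8.35
ee_pos: [451.5, 365.7, 168.1]
tcp_rot: [-3.139, 0.001, 1.841]
force: [0.1, -0.2, -0.3]
gripper_width: 59.5
```

```bash
python3 - <<'E'
from h import *
b=grab("scene");print(robot.sense()["ee_pos"])
c=proj("scene",[452,366,30])[0].astype(int);print(c)
u,v=c[0],c[1];cv2.imwrite("pics/s3.png",cv2.resize(b[v-60:v+60,u-80:u+80],None,fx=4,fy=4))
P=cloud("scene");q=P[(np.hypot(P[...,0]-453,P[...,1]-366)<60)&(P[...,2]>25)&(P[...,2]<85)]
print(len(q),cv2.minAreaRect(q[q[:,2]>55][:,:2].astype(np.float32)) if (q[:,2]>55).sum()>5 else None,np.percentile(q[:,2],[5,50,95]))
E
```

```text
[454.73398692 367.87303825 176.82896266]
[378 193]
331 ((454.53094482421875, 362.99261474609375), (29.39864158630371, 44.29021453857422), 15.71349048614502) [31.11763788 63.73116986 75.51783679]
```

View pics/s3.png

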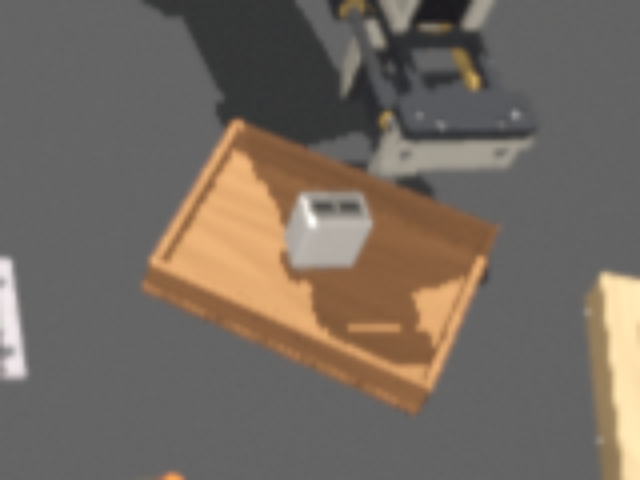

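The charger stands upright, let go, near the tray centre (crop pixel (330,230)), with its top at 75 mm as expected. Next I go to a hover near the stand's -y end.

```bash
python3 - <<'E'
from h import *
P=cloud("scene")
for n in("top","scene"):
    P=cloud(n);q=P[(np.hypot(P[...,0]-496,P[...,1]+320)<90)&(P[...,2]>85)&(P[...,2]<170)]
    a=np.radians(18.7);yl=(q[:,:2]-[496.5,-320.7])@[-np.sin(a),np.cos(a)]
    for c in(-50,0,50):
        w=q[abs(yl-c)<20];print(n,c,len(w),w[:,2].max().round(0) if len(w) else 0,np.median(w[:,:2],0).round(1) if len(w) else 0)
plan([512.5,-366,250],108.7,step=46)
E
```

```text
top -50 41 160.0 [ 510.8 -364.6]
top 0 15 115.0 [ 495.6 -317.9]
top 50 26 135.0 [ 479.6 -271.3]
scene -50 80 157.0 [ 515.9 -363.3]
scene 0 33 113.0 [ 499.7 -317.5]
scene 50 51 132.0 [ 484.4 -269.2]
delta_pos [[-0.567, -0.109, -0.061], [-0.566, -0.111, -0.06], [-0.566, -0.113, -0.06], [-0.566, -0.115, -0.06], [-0.565, -0.117, -0.06]] turn [[0.0001, -0.0, -0.0005], [0.0001, -0.0, -0.0005], [0.0001, -0.0, -0.0005], [0.0001, -0.0, -0.0005], [0.0001, -0.0, -0.0005]]
delta_pos [[-0.565, -0.119, -0.06], [-0.564, -0.121, -0.059], [-0.564, -0.123, -0.059], [-0.564, -0.125, -0.059], [-0.563, -0.126, -0.059]] turn [[0.0001, -0.0, -0.0005], [0.0001, -0.0, -0.0005], [0.0001, -0.0, -0.0005], [0.0001, -0.0, -0.0005], [0.0001, -0.0, -0.0005]]
delta_pos [[-0.563, -0.128, -0.059], [-0.562, -0.13, -0.059], [-0.562, -0.132, -0.058], [-0.562, -0.134, -0.058], [-0.561, -0.136, -0.058]] turn [[0.0001, -0.0, -0.0005], [0.0001, -0.0, -0.0005], [0.0001, -0.0, -0.0005], [0.0001, -0.0, -0.0005], [0.0001, -0.0, -0.0005]]
delta_pos [[-0.561, -0.138, -0.058], [-0.56, -0.14, -0.058]] turn [[0.0001, -0.0, -0.0005], [0.0001, -0.0, -0.0005]]
```

Tool heights come out at 157, 113 and 132 mm. That confirms the pin punch at the -y end, the centre punch in the middle and the nail set at +y.

Request:
{"name": "jog_arm", "arguments": {"delta_pos": [[-0.567,-0.109,-0.06],[-0.566,-0.111,-0.06],[-0.566,-0.113,-0.06],[-0.566,-0.115,-0.06],[-0.565,-0.117,-0.06]], "turn": [[0,0,-0.0005],[0,0,-0.0005],[0,0,-0.0005],[0,0,-0.0005],[0,0,-0.0005]], "gripper": [0.3,0.3,0.3,0.3,0.3]}}

```text
time_s: 8.9
ee_pos: [469.0, 148.7, 190.2]
tcp_rot: [3.141, 0.0, 1.857]
force: [1.4, 0.6, 0.2]
gripper_width: 59.5
```

Request:
{"name": "jog_arm", "arguments": {"delta_pos": [[-0.565,-0.119,-0.06],[-0.564,-0.121,-0.06],[-0.564,-0.123,-0.06],[-0.564,-0.125,-0.06],[-0.563,-0.126,-0.06]], "turn": [[0,0,-0.0005],[0,0,-0.0005],[0,0,-0.0005],[0,0,-0.0005],[0,0,-0.0005]], "gripper": [0.3,0.3,0.3,0.3,0.3]}}

```text
time_s: 9.4
ee_pos: [485.8, -67.3, 212.7]
tcp_rot: [3.141, 0.0, 1.872]
force: [1.5, 0.5, -0.0]
gripper_width: 59.6
```

Request:
{"name": "jog_arm", "arguments": {"delta_pos": [[-0.563,-0.128,-0.06],[-0.562,-0.13,-0.06],[-0.562,-0.132,-0.06],[-0.562,-0.134,-0.06],[-0.561,-0.136,-0.06]], "turn": [[0,0,-0.0005],[0,0,-0.0005],[0,0,-0.0005],[0,0,-0.0005],[0,0,-0.0005]], "gripper": [0.3,0.3,0.3,0.3,0.3]}}

```text
time_s: 9.9
ee_pos: [502.4, -283.2, 235.0]
tcp_rot: [3.141, 0.0, 1.888]
force: [-0.0, 0.8, 0.5]
gripper_width: 59.9
```

Request:
{"name": "jog_arm", "arguments": {"delta_pos": [[-0.561,-0.138,-0.06],[-0.56,-0.14,-0.06],[0,0,0],[0,0,0],[0,0,0]], "turn": [[0,0,-0.0005],[0,0,-0.0005],[0,0,0],[0,0,0],[0,0,0]], "gripper": [0.3,0.3,0.3,0.3,0.3]}}

```text
time_s: 10.4
ee_pos: [509.1, -366.6, 243.6]
tcp_rot: [-3.141, -0.001, 1.895]
force: [1.0, 0.7, 1.2]
gripper_width: 59.6
```

```bash
python3 - <<'E'
from h import *
s=robot.sense();print(s["ee_pos"],np.degrees(s["tcp_rot"]),s["time_s"])
im=grab("wrist");cv2.imwrite("pics/w3.png",im)
P=cloud("wrist")
m=(P[...,2]>70)&(P[...,2]<78)&(np.hypot(P[...,0]-496,P[...,1]+320)<130);q=P[m]
r=cv2.minAreaRect(q[:,:2].astype(np.float32));print("stand",r,np.median(q[:,2]))
m=(P[...,2]>152)&(P[...,2]<162)&(np.hypot(P[...,0]-512,P[...,1]+368)<30);q=P[m]
print(len(q),q.mean(0) if len(q) else 0,q.min(0),q.max(0)) 
print(proj("wrist",[512.5,-368,156]))
E
```

```text
[ 509.05670165 -366.61617648  243.56816088] [-1.79991353e+02 -6.75866143e-02  1.08564136e+02] 10.4
stand ((496.67474365234375, -319.38983154296875), (56.4507942199707, 193.28656005859375), 18.6333065032959) 73.74241662852171
151 [ 512.38335114 -364.74089748  155.03538552] [ 507.60372464 -370.46864849  152.00337049] [ 517.55850545 -360.48063509  156.83834973]
[[259.39245866 206.2859043 ]]
```

View pics/w3.png

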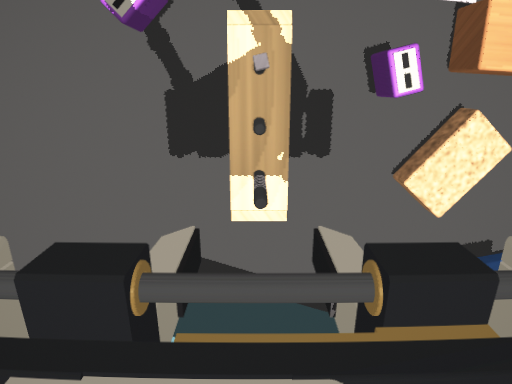

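The view shows the round punch heads at (260,200), (260,126) and (260,62); the last is the square nail set. The pin punch fits at (512.6, -366.5). I descend to TCP z of about 118 and grip.

Request:
{"name": "jog_arm", "arguments": {"delta_pos": [[-0.014,0.045,0.3],[0,0,0.4],[0,0,0.4],[0,0,0.4],[0,0,0.17]], "turn": [[0,0,0],[0,0,0],[0,0,0],[0,0,0],[0,0,0]], "gripper": [0.3,0.3,0.3,0.3,0.3]}}

```text
time_s: 10.95
ee_pos: [511.9, -365.3, 116.1]
tcp_rot: [-3.14, -0.004, 1.896]
force: [-0.6, 0.5, 0.5]
gripper_width: 59.8
```

Request:
{"name": "jog_arm", "arguments": {"delta_pos": [[0,0,0],[0,0,0],[0,0,0],[0,0,0],[0,0,0]], "turn": [[0,0,0],[0,0,0],[0,0,0],[0,0,0],[0,0,0]], "gripper": [0.3,0,-0.4,-1,-1], "force": 40}}

```text
time_s: 11.45
ee_pos: [513.0, -368.0, 119.7]
tcp_rot: [3.141, 0.001, 1.894]
force: [-0.4, 0.3, -0.2]
gripper_width: 32.4
```

Request:
{"name": "jog_arm", "arguments": {"delta_pos": [[0,0,0],[0,0,0],[0,0,0],[0,0,0],[0,0,0]], "turn": [[0,0,0],[0,0,0],[0,0,0],[0,0,0],[0,0,0]], "gripper": [-1,-1,-1,-1,-1]}}

```text
time_s: 11.95
ee_pos: [512.6, -367.8, 118.7]
tcp_rot: [-3.142, 0.0, 1.894]
force: [0.5, -0.3, 1.0]
gripper_width: 10.6
```

Request:
{"name": "jog_arm", "arguments": {"delta_pos": [[0,0,-0.1],[0,0,-0.3],[0,0,-0.4],[0,0,-0.4],[0,0,-0.4]], "turn": [[0,0,0],[0,0,0],[0,0,0],[0,0,0],[0,0,0]], "gripper": [-1,-1,-1,-1,-1]}}

```text
time_s: 12.45
ee_pos: [512.6, -367.4, 240.2]
tcp_rot: [3.141, -0.0, 1.894]
force: [0.7, -0.5, -0.1]
gripper_width: 10.2
```

Request:
{"name": "jog_arm", "arguments": {"delta_pos": [[0,0,0],[0,0,0],[0,0,0]], "turn": [[0,0,0],[0,0,0],[0,0,0]], "gripper": [-1,-1,-1]}}

```text
time_s: 12.75
ee_pos: [512.1, -367.1, 237.2]
tcp_rot: [-3.14, -0.003, 1.894]
force: [0.1, 0.7, -1.0]
gripper_width: 10.3
```

```bash
python3 - <<'E'
from h import *
s=robot.sense();print(s["ee_pos"],np.degrees(s["tcp_rot"]),s["gripper_width"],s["force"])
b=grab("scene");e=s["ee_pos"]
t=e-[0,0,112];uv=proj("scene",[e,t]);print(uv)
u,v=uv[1].astype(int);u0,v0=max(u-60,0),max(v-60,0)
cv2.imwrite("pics/s4.png",cv2.resize(b[v0:v0+100,u0:u0+120],None,fx=6,fy=6,interpolation=cv2.INTER_CUBIC));print(u0,v0)
plan([540.1,98.1,e[2]],None,step=46)
E
```

```text
[ 512.12230704 -367.12106761  237.24617819] [-1.79930310e+02 -1.45839914e-01  1.08533537e+02] 10.263012527688884 [ 0.08598734  0.74540993 -1.04421295]
[[111.32140963 109.72848215]
 [123.38901437 140.82297863]]
63 80
delta_pos [[0.524, 0.211, 0.001], [0.524, 0.211, 0.001], [0.524, 0.211, 0.001], [0.524, 0.211, 0.001], [0.524, 0.211, 0.0]] turn [[-0.0, -0.0, 0.0], [-0.0, -0.0, 0.0], [-0.0, -0.0, 0.0], [-0.0, -0.0, 0.0], [-0.0, -0.0, 0.0]]
delta_pos [[0.524, 0.211, 0.0], [0.524, 0.211, 0.0], [0.524, 0.211, 0.0], [0.524, 0.211, 0.0], [0.524, 0.211, -0.0]] turn [[-0.0, -0.0, 0.0], [-0.0, -0.0, 0.0], [-0.0, -0.0, 0.0], [-0.0, -0.0, 0.0], [-0.0, -0.0, 0.0]]
delta_pos [[0.524, 0.211, -0.0]] turn [[-0.0, -0.0, 0.0]]
```

View pics/s4.png

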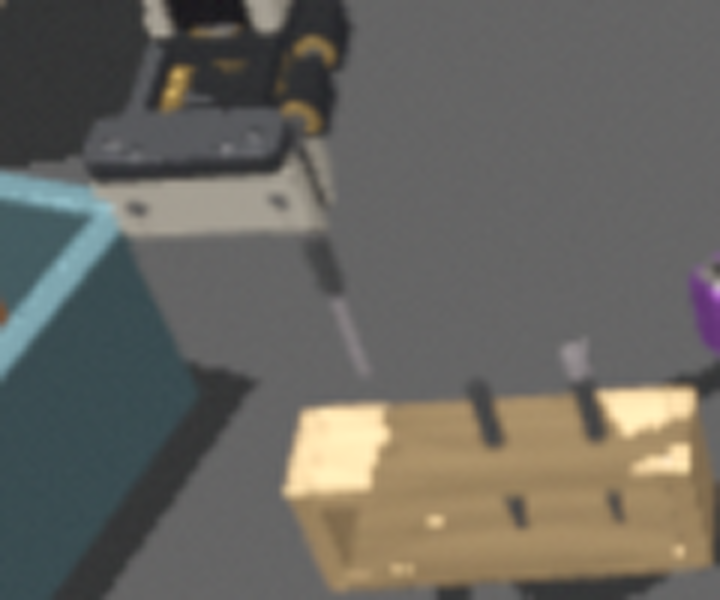

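The long thin pin hangs vertical and clear of the stand. Its tip is at full-frame pixel (123,142) against (123.4,140.8) predicted. Now over the hole.

Request:
{"name": "jog_arm", "arguments": {"delta_pos": [[0.524,0.211,0],[0.524,0.211,0],[0.524,0.211,0],[0.524,0.211,0],[0.524,0.211,0]], "turn": [[0,0,0],[0,0,0],[0,0,0],[0,0,0],[0,0,0]], "gripper": [-1,-1,-1,-1,-1]}}

```text
time_s: 13.3
ee_pos: [524.6, -154.3, 237.4]
tcp_rot: [-3.14, -0.002, 1.894]
force: [0.7, 0.2, -1.3]
gripper_width: 10.2
```

Request:
{"name": "jog_arm", "arguments": {"delta_pos": [[0.524,0.211,0],[0.524,0.211,0],[0.524,0.211,0],[0.524,0.211,0],[0.524,0.211,0]], "turn": [[0,0,0],[0,0,0],[0,0,0],[0,0,0],[0,0,0]], "gripper": [-1,-1,-1,-1,-1]}}

```text
time_s: 13.8
ee_pos: [537.1, 57.0, 237.6]
tcp_rot: [-3.14, -0.001, 1.894]
force: [1.1, 0.1, -0.7]
gripper_width: 10.1
```

Request:
{"name": "jog_arm", "arguments": {"delta_pos": [[0.4,0.16,0],[0.124,0.051,0],[0,0,0.3],[0,0,0.25],[0,0,0]], "turn": [[0,0,0],[0,0,0],[0,0,0],[0,0,0],[0,0,0]], "gripper": [-1,-1,-1,-1,-1]}}

```text
time_s: 14.3
ee_pos: [538.5, 96.9, 194.2]
tcp_rot: [-3.135, -0.002, 1.894]
force: [0.4, -0.3, -0.3]
gripper_width: 10.2
```

Request:
{"name": "jog_arm", "arguments": {"delta_pos": [[0,0,0],[0,0,0],[0,0,0]], "turn": [[0,0,0],[0,0,0],[0,0,0]], "gripper": [-1,-1,-1]}}

```text
time_s: 14.6
ee_pos: [540.8, 97.2, 198.4]
tcp_rot: [3.14, 0.0, 1.894]
force: [-0.5, -0.7, -0.7]
gripper_width: 10.2
```

```bash
python3 - <<'E'
from h import *
s=robot.sense();e=s["ee_pos"];print(e,np.degrees(s["tcp_rot"]),s["gripper_width"],s["force"])
ims=[]
for n in("wrist","scene"):
    b=grab(n);uv=proj(n,[[540.1,98.1,60],e-[0,0,112.]]);print(n,uv.round(1))
    u,v=uv.mean(0).astype(int);v0=min(max(v-40,0),304);u0=u-40;print(u0,v0)
    ims.append(cv2.resize(b[v0:v0+80,u0:u0+80],None,fx=5,fy=5,interpolation=cv2.INTER_CUBIC))
cv2.imwrite("pics/h1.png",np.hstack(ims))
E
```

```text
[540.84933704  97.23459336 198.39858827] [1.79904077e+02 2.54073378e-02 1.08502575e+02] 10.154186386255097 [-0.50826757 -0.69442256 -0.72642346]
wrist [[254.8 182.3]
 [255.3 192.7]]
215 147
scene [[280.2 193.2]
 [280.4 187.4]]
240 150
```

View pics/h1.png

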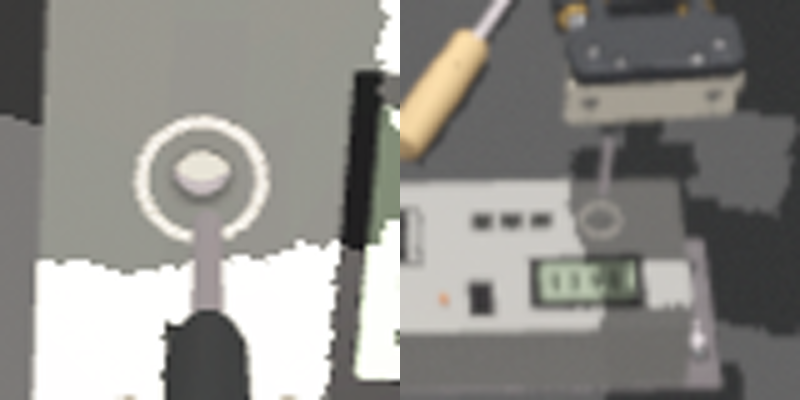

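The wrist view (left half) has the ring at pixel (255,182) and the tip at about (256,191). The scene view has the tip at (280.6,188.6) above the ring at (280,193). Both match the predictions within 1 mm. I trim about 1 mm and go into the hole.

Request:
{"name": "jog_arm", "arguments": {"delta_pos": [[0.014,-0.01,0.1],[0,0,0.1],[0,0,0.1],[0,0,0.1],[0,0,0]], "turn": [[0,0,0],[0,0,0],[0,0,0],[0,0,0],[0,0,0]], "gripper": [-1,-1,-1,-1,-1]}}

```text
time_s: 15.2
ee_pos: [538.5, 98.3, 165.9]
tcp_rot: [-3.139, -0.001, 1.894]
force: [0.2, 0.9, -1.3]
gripper_width: 10.2
```

Request:
{"name": "jog_arm", "arguments": {"delta_pos": [[0,0,0.04],[0,0,0.04],[0,0,0.04],[0,0,0.04],[0,0,0]], "turn": [[0,0,0],[0,0,0],[0,0,0],[0,0,0],[0,0,0]], "gripper": [-1,-1,-1,-1,-1]}}

```text
time_s: 15.7
ee_pos: [539.1, 98.3, 155.0]
tcp_rot: [-3.141, -0.0, 1.894]
force: [-0.5, -0.4, -0.7]
gripper_width: 10.3
```

Request:
{"name": "jog_arm", "arguments": {"delta_pos": [[-0.004,0.01,0.015],[0,0,0.015],[0,0,0.015],[0,0,0.015],[0,0,0]], "turn": [[0,0,0],[0,0,0],[0,0,0],[0,0,0],[0,0,0]], "gripper": [-1,-1,-1,-1,-1]}}

```text
time_s: 16.2
ee_pos: [540.1, 98.3, 150.8]
tcp_rot: [-3.142, -0.0, 1.894]
force: [0.6, -0.3, -0.5]
gripper_width: 10.2
```

Request:
{"name": "jog_arm", "arguments": {"delta_pos": [[0,0,0.01],[0,0,0.01],[0,0,0.01],[0,0,0],[0,0,0]], "turn": [[0,0,0],[0,0,0],[0,0,0],[0,0,0],[0,0,0]], "gripper": [-1,-1,-1,-1,-1]}}

```text
time_s: 16.7
ee_pos: [540.2, 98.2, 148.9]
tcp_rot: [3.141, 0.0, 1.894]
force: [-0.2, 0.2, 2.8]
gripper_width: 9.9
```

Contact is spring-like (about 3.5 N above baseline). I press on in small steps.

Request:
{"name": "jog_arm", "arguments": {"delta_pos": [[0,0,0.01],[0,0,0.01],[0,0,0.01],[0,0,0],[0,0,0]], "turn": [[0,0,0],[0,0,0],[0,0,0],[0,0,0],[0,0,0]], "gripper": [-1,-1,-1,-1,-1]}}

```text
time_s: 17.2
ee_pos: [540.2, 98.3, 146.6]
tcp_rot: [3.141, 0.0, 1.894]
force: [-0.7, -0.8, 3.8]
gripper_width: 10.2
```

Request:
{"name": "jog_arm", "arguments": {"delta_pos": [[0,0,0.01],[0,0,0.01],[0,0,0],[0,0,0],[0,0,0]], "turn": [[0,0,0],[0,0,0],[0,0,0],[0,0,0],[0,0,0]], "gripper": [-1,-1,-1,-1,-1]}}

```text
time_s: 17.7
ee_pos: [540.3, 98.3, 145.4]
tcp_rot: [3.141, 0.0, 1.894]
force: [-1.7, 0.0, 6.2]
gripper_width: 10.1
```

Request:
{"name": "jog_arm", "arguments": {"delta_pos": [[0,0,0.01],[0,0,0.005],[0,0,0],[0,0,0],[0,0,0]], "turn": [[0,0,0],[0,0,0],[0,0,0],[0,0,0],[0,0,0]], "gripper": [-1,-1,-1,-1,-1]}}

```text
time_s: 18.2
ee_pos: [540.5, 98.3, 145.2]
tcp_rot: [3.14, 0.0, 1.894]
force: [-3.0, -0.5, 12.1]
gripper_width: 9.9
```

Request:
{"name": "jog_arm", "arguments": {"delta_pos": [[0,0,0],[0,0,0],[0,0,0],[0,0,0],[0,0,0]], "turn": [[0,0,0],[0,0,0],[0,0,0],[0,0,0],[0,0,0]], "gripper": [-1,-1,-1,-1,-1]}}

```text
time_s: 18.7
ee_pos: [540.5, 98.3, 145.2]
tcp_rot: [3.14, 0.0, 1.894]
force: [-1.9, 0.6, 13.4]
gripper_width: 10.6
```

The force rises sharply (about 14 N above baseline) with no further travel, so the button is on its stop. One last check before handing in.

```bash
python3 - <<'E'
from h import *
b=grab("scene");P=cloud("scene")
q=P[(np.hypot(P[...,0]-453,P[...,1]-366)<60)&(P[...,2]>55)&(P[...,2]<85)]
print("charger",np.round(cv2.minAreaRect(q[:,:2].astype(np.float32))[0],1),np.percentile(q[:,2],95))
print(robot.sense()["force"])
cv2.imwrite("pics/fin.png",cv2.resize(b,(800,600)))
E
```

```text
charger [454.8 363.3] 76.18411639728049
[-1.84591362 -0.76129732 12.20196564]
```

View pics/fin.png

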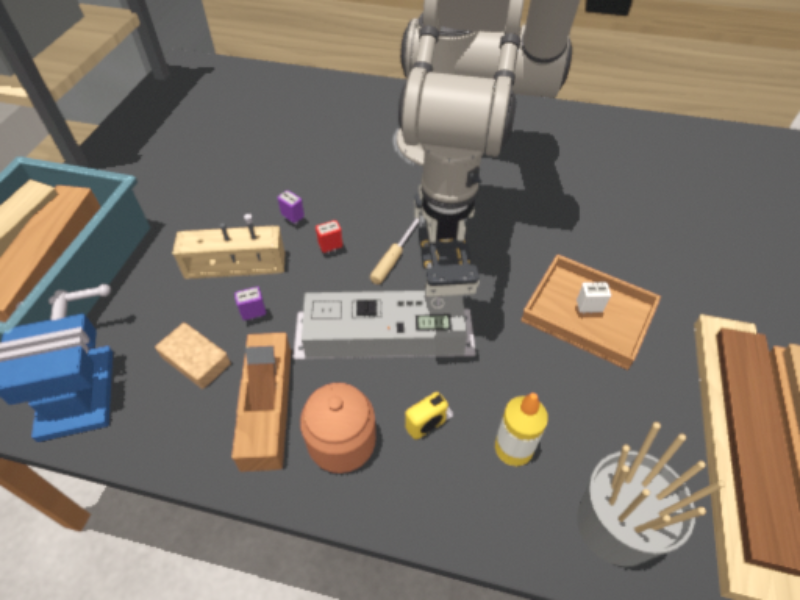

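The charger stands in the tray at (595,297) and the cap is in place at (367,307). The other punches and bystanders are where they were, and the punch is in the hole at (437,300).

```bash
python3 -c "
from bench import job
print(job.close_job())"
```

```text
the job is handed in; nothing more can be done
None
```

The job is handed in at about 19 s of the 67 s allowed, with the charger in the tray and the punch still gripped and holding the reset button down.

- **Charger:** I pulled it straight up out of its socket and stood it upright in the middle of the tray. It was still there, let go, in the last picture.
- **Reset button:** the pin stopped moving at TCP z 145.2 mm, against 145.7 mm predicted for fully in. The push read about 12–13 N, above the 5 N the spring needs and well below the 40 N limit. I can't read the button's travel directly, so "fully in" rests on that stop and the sharp rise in force.
- **Alignment:** the TCP is about 0.5 mm from the hole's measured centre. Two measurements of that centre agreed to about 0.2 mm.
- **Other things:** the dust cap, the other two punches and the bystanders look unmoved in the last picture. I did not measure them. No check failed or disagreed beyond about 1 mm, apart from an early box fit that was 27 mm too long, which I dropped.

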